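Set collar on the shaker spindle's flat

ROBOT

A 7-joint arm with a two-finger parallel gripper is mounted at the origin on the work surface. World frame = base frame: x ahead of the robot, y to its left, z up, the work surface at z = 0. Lengths are in m, angles in rad, forces in N, time in s.
With the tool pointing down it reaches from about 0.4 to 0.875 m from the base axis. Payload 19.3 kg.
Tool frame: the origin (TCP) lies at the very end of the fingers, on their centre line; the grasp point (between the pads) lies bot.pinch_z behind it (bot.pinch_z is the distance from the TCP to the grasp point, in m); z points along the fingers, y is the line along which they close (so a half turn about z gives the same grasp; the last joint's range is limited). The gripper opens to 85 mm and grips with 20 to 120 N. Pads are 22 mm wide; open, the fingers measure 114 mm over their backs; the gripper's body (76 mm by 85 mm) begins 54 mm behind the grasp point. The pads swing forward as they close: fully open they stand 13 mm farther back than shut.
Start: joints at [-1.274, 0.521, -0.036, 1.599, 0.021, 1.021, -0.113], TCP at [0.224, 0.583, 0.193] pointing down, gripper open.
Joint ranges: [-2.91, 2.91], [-0.3, 2.13], [-1.5, 1.42], [0.17, 2.43], [-1.26, 4.41], [0.16, 1.93], [-2.52, 2.52]. Speed limits (rad/s): [1.89, 1.89, 2.39, 2.39, 3.01, 3.01, 3.01].

INTERFACE

Orientations are given as [roll, pitch, yaw] about the fixed x, y, z axes, in that order (R = Rz(yaw) Ry(pitch) Rx(roll)).
In Python, from workcell import bot, grab_frame, ticket gives the robot as it stands.
- The arm moves only by the tool arm_command, never from a script. Its argument "commands" is a list of rows, each a list of 3 entries, a list of its own where there are three numbers: the shift along the world's x, y, z in mm, then the turn about the world's z in rad, then the gripper command: -1 is fully open, 1 is shut, values between are in proportion. In form: [[[tx, ty, tz], roll, fingers], ...]. A call has 1 to 20 rows; each row shifts and turns the commanded pose from where the row before left it; what a row does not reach is not made up. A row lasts 1/10 s, in which the tool goes at most 50 mm and 8.59 degrees, less where a joint would pass 70% of its speed; a pose out of reach is approached as far as the arm can. A call with a gripper value outside its range is refused whole. The fingers move at their own pace and stop on an object; "newtons" is the grip in N (left out, the last holds). Time passes only in rows, so rows that do not move let the fingers close. It gives the time, the measured TCP pose, the force, the opening and the grip force at its end, in the units of the state.
- bot.observe(): the state, without advancing time (a new reading comes with each control period).
- grab_frame(name): name is "side" or "top" or "wrist"; returns a dict with "image" (384x512x3 uint8, red, green, blue), "vertical_fov" (degrees; the focal length in pixels is half the picture's height over the tangent of half this angle, whatever the lens; pixels are square), "cx", "cy" (the principal point, pixels), "R" (3x3) and "t" (3): a world point X has camera coordinates R X + t. Camera axes: x right, y down, z forward; pixel columns grow to the right and rows downward; lengths in m; the calibration is good to about 2 mm. A picture is of the moment at which its call begins. There is no depth.
- ticket.job_done(): hands the job in; it is judged then, once.
The state is a dict: "clock": time; "qpos": joint angles; "qd": joint speeds; "joint_efforts": joint torques, N m; "position": TCP position; "tool_rot": TCP orientation; "force": force on the tool from outside, world axes, zero at the start; "moment": the same for the moment, N m; "grip_width": finger opening in m; "finger_force": force on a finger pad.
Only numpy, scipy, OpenCV 4.12 (cv2) and the standard library are available. Lean on these libraries where they do the work, as an engineer would, in place of code of your own. Each camera call takes 0.05 s, during which the arm holds its last target. There are 200 camera calls.

TASK

Help refit the bench shaker: first turn its upright drive spindle between your fingers until a fingertip is pressed on the spindle's machined flat and that flat faces the service opening in the front wall of the casing. Then pick, of the three set collars on the bench, the one whose bore fits the spindle, slide it on with its set screw on the flat, and finish still holding it firmly in your fingers, level, its top face flush with the end of the spindle and its screw towards the service opening, so that a colleague can tighten the screw. Leave the other two collars and everything else on the bench where they lie.

Things in the scene. Friction and masses are not known exactly. Their poses are not given: they have to be found in the camera images.
- shaker: Fixed bench shaker, platform off: white casing 230 x 230 mm, origin under its centre, z up, x to its front (roughly world +x, away from the robot). Open well 202 x 202 mm on top: floor 50 mm, wall tops 105 mm above the bench. The spindle stands in its centre, out of a boss 44 mm wide, top 70 mm up. Idler bearings in the well's corners, 78 mm off centre both ways, are 82 mm high.
- service_opening (a point): Middle of the service opening, 70 mm wide and 55 mm high, open at the top, in the shaker's front wall, straight in front of the spindle and 108 mm from it; 78 mm above the bench.
- spindle_top (a point): Centre of the drive spindle's upper end, on its axis, 125 mm above the bench. Steel, 16 mm in diameter, its top 40 mm D-shaped, with a 1.5 mm chamfer at the end; it turns without stop about its upright axis, either way, against a light drag of 0.04 N m and stays where it is left.
- spindle_flat: The machined flat on the spindle: origin in the middle of its face, 5 mm from the axis, 105 mm above the bench; x straight out of the flat, z up. 12 mm wide, from 85 mm above the bench up to the spindle's end. The spindle measures 13 mm across the flat, 16 mm elsewhere; fingers closed on the flat pull it square to them.
- collar_16_center (a point): Steel set collar lying flat: 40 mm across, 20 mm high, 0.16 kg, bore 17 mm: the one that fits the 16 mm spindle. This point: on the bore axis, half-way up; z along the bore, x towards its square-headed set screw, whose head ends 29 mm from the axis; the screw's 4 mm thick point, half-way up, stands 2.5 mm into the bore (6 mm from the axis), so it goes on only with the screw over the flat.
- collar_16_screw (a point): Outer end of the fitting collar's set-screw head, half-way up the collar, 29 mm from its axis.
- collar_12_center (a point): Steel set collar lying flat: 40 mm across, 20 mm high, 0.16 kg, bore 12 mm: too small. This point: on the bore axis, half-way up; z along the bore, x towards its square-headed set screw, whose head ends 29 mm from the axis; the screw's 4 mm thick point, half-way up, stands 2.5 mm into the bore.
- collar_20_center (a point): Steel set collar lying flat: 40 mm across, 20 mm high, 0.16 kg, bore 21 mm: too large. This point: on the bore axis, half-way up; z along the bore, x towards its square-headed set screw, whose head ends 29 mm from the axis; the screw's 4 mm thick point, half-way up, stands 2.5 mm into the bore.
- hex_key: Bystander: steel L-shaped hex key, 5 mm thick, long leg 86 mm along x, short leg 28 mm to +y at its +x end; origin on the bench 60 mm from the long leg's free end.
- caliper: Bystander: digital caliper, 200 mm long, 10 mm high, lying along its x; origin under its beam, about 80 mm from the end with the jaws.
- screwdriver: Bystander: orange-handled screwdriver 170 mm long, 26 mm thick at the handle, lying along its x, handle at -x; origin under its middle.
- screw_dish: Bystander: round aluminium dish of small screws, 80 mm across, 22 mm high; origin under its centre.
- tip_box: Bystander: pipette-tip box 80 x 120 x 60 mm; origin under its centre.
- tube_rack: Bystander: white rack with capped tubes, 90 x 200 mm, 73 mm high; origin under its centre.
Things that resemble listed ones, but are neither listed nor needed, are in the scene too. Leave any black or purple look-alike of the part that bears collar_16_center alone.

How it is judged:
By the outcome, as a careful person would: the job done as asked, in the order asked, and still so for the second after the job is handed in, while the arm keeps its last pose, push and grip.
It also fails if it takes over 72 s, if anything falls off the work surface, if the arm or the gripper's body presses on something with over 40 N, if the wrist force passes 120 N, or if a joint passes its speed limit or range.

## Working session

There is one attempt and no reset: what is moved stays moved. The work goes in short steps, Python scripts to look and compute and a tool call to move; the robot and the scene stay as the last step left them, time stands still between calls to the robot, and variables do not carry over. Pictures are saved under pics/ and viewed, at most 10 in all, crops included, and the job is handed in when it is done.

Besides the shell and the picture viewer there is one more tool, called after ">>>" as a command line: name --argument value ..., lists and objects as JSON in quotes. arm_command: Moves the arm, as the interface text tells. Its arguments: {"type":"object","properties":{"commands":{"type":"array"},"newtons":{"type":"number"}},"required":["commands"]}

```bash
mkdir -p pics; ls
cat > h.py <<'E'
import numpy as np, cv2
from workcell import bot, grab_frame, ticket
def snap(n,f):
    g=grab_frame(n); cv2.imwrite('pics/'+f+'.png',g['image'][:,:,::-1]); np.save('pics/'+f+'.npy',g,allow_pickle=True); return g
def load(f): return np.load('pics/'+f+'.npy',allow_pickle=True).item()
def foc(g): return g['image'].shape[0]/2/np.tan(np.radians(g['vertical_fov'])/2)
def ray(g,u,v):
    R=np.array(g['R']);t=np.array(g['t']); d=R.T@np.array([(u-g['cx'])/foc(g),(v-g['cy'])/foc(g),1]); return -R.T@t,d
def onz(g,u,v,z):
    c,d=ray(g,u,v); return c+d*(z-c[2])/d[2]
def proj(g,X):
    p=np.array(g['R'])@np.array(X)+np.array(g['t']); return p[:2]/p[2]*foc(g)+[g['cx'],g['cy']]
E
python3 - <<'E'
from h import *
print(bot.pinch_z, bot.observe())
a=snap('top','top0');b=snap('side','side0')
for g in(a,b): print(g['vertical_fov'],g['cx'],g['cy'],(-np.array(g['R']).T@g['t']).round(3))
cv2.imwrite('pics/both.png',cv2.resize(np.hstack([a['image'],b['image']])[:,:,::-1],(800,300)))
E
```

```text
pics
0.0187 {'clock': 0.0, 'qpos': array([-1.27419738,  0.52202781, -0.0363349 ,  1.59997426,  0.02116868,
        1.02109563, -0.11281831]), 'qd': array([-0.00070199,  0.00127311,  0.00055948,  0.00082929, -0.0008143 ,
        0.0004432 , -0.0002282 ]), 'joint_efforts': array([-3.26527270e-04, -9.27107191e+01,  1.97969958e+00, -3.69938207e+01,
        1.78260991e-02,  8.18463770e-03,  3.44667842e-05]), 'position': array([0.22403478, 0.58307476, 0.19272915]), 'tool_rot': array([-3.14047212e+00,  4.88317935e-05,  2.77475497e+00]), 'force': array([0.21988862, 0.77142322, 0.21463086]), 'moment': array([ 0.02300052, -0.0114637 ,  0.01652779]), 'finger_force': 0.0, 'grip_width': 0.08525008735318237}
55.54710964253222 256.5828630614508 193.40765160732903 [0.455 0.094 1.055]
47.02857264360355 252.90842918677905 188.64442073967194 [ 0.208 -0.507  0.655]
```

View pics/top0.png

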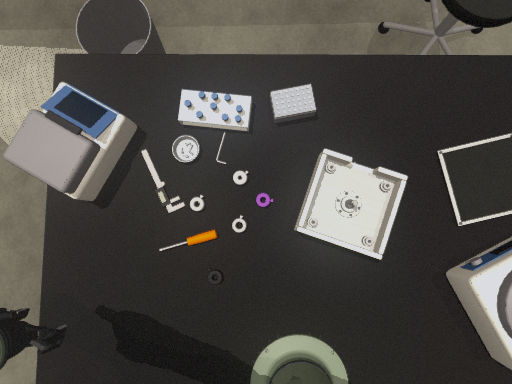

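View pics/side0.png

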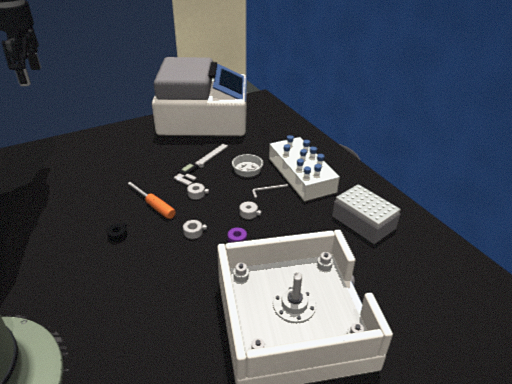

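The top view shows three steel collars at (240,178), (197,203) and (239,225). The look-alikes are the purple one at (264,200) and the black one at (215,277). The shaker is at (350,205), with its opening towards the top of the picture. Next is a close crop to compare the bores and find the spindle.

Run:
```python
from h import *
a=load('top0');b=load('side0')
def crop(g,u,v,s,k): 
    return cv2.resize(g['image'][v-s:v+s,u-s:u+s],(k,k),interpolation=cv2.INTER_CUBIC)
r1=np.hstack([crop(a,*p,16,200) for p in[(240,178),(197,203),(239,225),(349,205)]])
r2=np.hstack([crop(b,*p,20,200) for p in[(250,210),(197,190),(194,229),(296,288)]])
cv2.imwrite('pics/crops.png',np.vstack([r1,r2])[:,:,::-1])
for n,p in dict(A=(240,178),B=(197,203),C=(239,225)).items():
    print(n,onz(a,*p,.02).round(3))
print('boss',onz(a,349,205,.07).round(3))
# gap ends & corners of casing at wall top .105
for p in [(325,150),(407,179),(382,258),(297,227)]: print(onz(a,*p,.105).round(4))
```

```text
A [0.574 0.172 0.02 ]
B [0.5   0.294 0.02 ]
C [0.44  0.172 0.02 ]
boss [ 0.499 -0.126  0.07 ]
[ 0.6408 -0.0559  0.105 ]
[ 0.5674 -0.2676  0.105 ]
[ 0.3634 -0.2019  0.105 ]
[0.4384 0.0154 0.105 ]
```

View pics/crops.png

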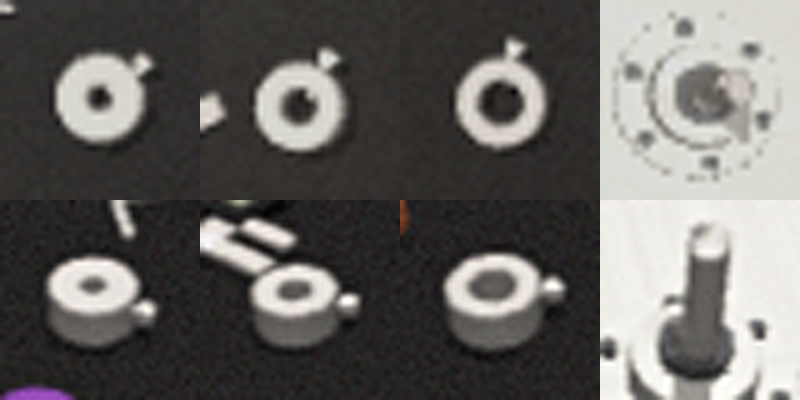

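Bores run smallest to largest as (240,178), (197,203), (239,225). So the fitting collar is the middle one, B, at (197,203), about (0.50, 0.29), with its screw to the upper right (+x, slightly -y). The casing centre is about (0.5025, -0.1275) and its yaw about -0.337. I'll go over the spindle first.

>>> arm_command --commands '[[[20,-35,4],-0.077,-1],[[20,-35,4],-0.077,-1],[[20,-35,4],-0.077,-1],[[20,-35,4],-0.077,-1],[[20,-35,4],-0.077,-1],[[20,-35,4],-0.077,-1],[[20,-35,4],-0.077,-1],[[20,-35,4],-0.077,-1],[[20,-35,4],-0.077,-1],[[20,-35,4],-0.077,-1],[[8,-36,2],-0.077,-1],[[8,-36,2],-0.077,-1],[[8,-36,2],-0.077,-1],[[8,-36,2],-0.077,-1],[[8,-36,2],-0.077,-1],[[8,-36,2],-0.077,-1],[[8,-36,2],-0.077,-1],[[8,-36,2],-0.077,-1],[[0,-36,0],-0.077,-1],[[0,-36,0],-0.077,-1]]'

```text
clock: 2.1
position: [0.4879, -0.128, 0.2492]
tool_rot: [-3.141, 0.0, 1.232]
force: [1.4, -0.2, 0.0]
grip_width: 0.0852
finger_force: 0.0
```

Run:
```python
from h import *
g=snap('wrist','w1'); o=bot.observe(); print(o['clock'],o['position'],o['tool_rot'],o['qpos'])
R=np.array(g['R']);print((-R.T@g['t']).round(3),R.round(2),g['vertical_fov'])
print(proj(g,[.5025,-.1275,.125]),proj(g,[.5025,-.1275,.07]))
```

```text
2.15 [ 0.48723051 -0.13374337  0.24950461] [3.14055505e+00 2.10315078e-03 1.22141031e+00] [-0.31308992  0.30582555  0.58863076  1.86269539 -0.19372233  1.02963128
  0.00499965]
[ 0.512 -0.058  0.43 ] [[ 0.94 -0.33  0.  ]
 [-0.32 -0.9   0.29]
 [-0.09 -0.27 -0.96]] 66.02340193728091
[271.08261306 171.72364772] [269.21071471 161.88434378]
```

View pics/w1.png

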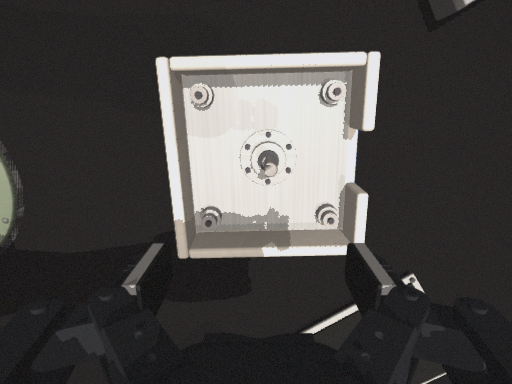

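The wrist view shows the shaker centred at (268,157), the opening to the right at (365,155), and the spindle end near (269,168). I'll go lower for a closer look at the flat.

>>> arm_command --commands '[[[3,2,-27],0,-1],[[4,2,-27],0,-1],[[4,2,-27],0,-1],[[3,0,-25],0,-1],[[0,0,0],0,-1],[[0,0,0],0,-1]]'

```text
clock: 2.75
position: [0.502, -0.1208, 0.1437]
tool_rot: [-3.141, 0.0, 1.234]
force: [0.4, 1.2, 0.1]
grip_width: 0.0855
finger_force: 0.0
```

Run:
```python
from h import *
g=snap('wrist','w2'); o=bot.observe(); print(o['clock'],o['position'],o['tool_rot'])
u,v=proj(g,[.5025,-.1275,.125]).astype(int);print(u,v)
i=g['image'][v-50:v+50,u-60:u+60]
cv2.imwrite('pics/w2c.png',cv2.resize(i,(720,600),interpolation=cv2.INTER_CUBIC)[:,:,::-1])
```

```text
2.8 [ 0.50242329 -0.1208618   0.14429435] [ 3.14088366e+00 -4.37858602e-05  1.23453911e+00]
262 219
```

View pics/w2c.png

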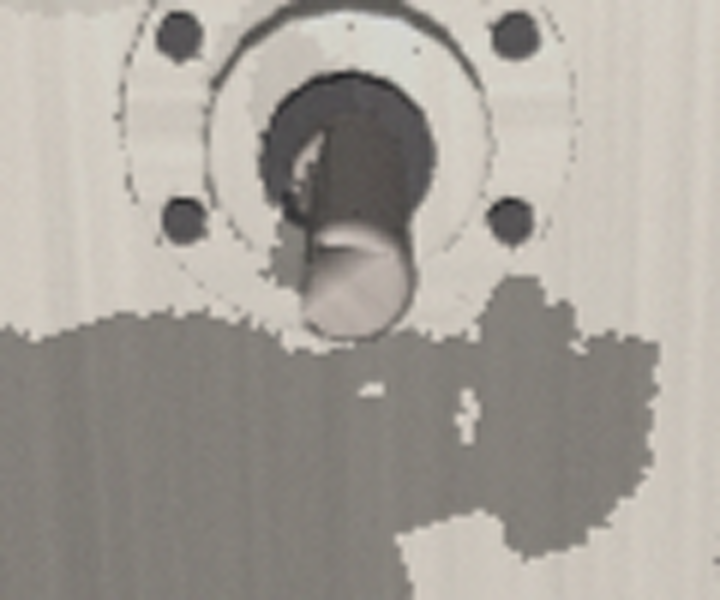

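In the crop (6x) the spindle end spans about 305–415 px, which is 13 mm, so the flat is seen edge-on. The lit shoulder crescent at (308,165) lies on the left, so the flat faces image-left, away from the opening. It needs about half a turn. I'll fix the axis and the flat's angle numerically.

Run:
```python
from h import *
g=load('w2')
P=lambda x,y:(262-60+(x-2.5)/6,219-50+(y-2.5)/6)
print('axis',onz(g,*P(347,278),.125).round(4))
for s in [((322,130),(300,205),.085),((310,235),(300,310),.124)]:
    a=onz(g,*P(*s[0]),s[2]);b=onz(g,*P(*s[1]),s[2]);d=b-a
    print('chord',a.round(4),b.round(4),np.hypot(*d[:2]),'normal ang',np.arctan2(d[0],-d[1]), np.arctan2(-d[0],d[1]))
# boss circle at z=.07
ps=np.array([onz(g,*P(*p),.07)[:2] for p in[(210,140),(490,140)]]);print(ps,ps.mean(0),np.linalg.norm(ps[0]-ps[1]))
# bolt holes symmetric around axis at z=.07?
ps=np.array([onz(g,*P(*p),.07)[:2] for p in[(180,35),(515,35),(184,220),(511,220)]]);print(ps.mean(0)); d=ps[1]-ps[0];print('yaw',np.arctan2(d[1],d[0]), np.arctan2(*(ps[3]-ps[2])[::-1]))
# idler / wall yaw from top-view corners
a=load('top0')
m=(a['image'].min(2)>150).astype(np.uint8); m[:, :290]=0; m[:,415:]=0; m[:140]=0; m[265:]=0
c=max(cv2.findContours(m,0,2)[0],key=cv2.contourArea); r=cv2.boxPoints(cv2.minAreaRect(c)); print(r)
q=np.array([onz(a,*p,.105)[:2] for p in r]); print(q.round(4),q.mean(0)); e=[q[(i+1)%4]-q[i] for i in range(4)]; print([ (np.arctan2(x[1],x[0]).round(3),np.linalg.norm(x).round(3)) for x in e])
```

```text
axis [ 0.5018 -0.1237  0.125 ]
chord [ 0.5009 -0.1161  0.085 ] [ 0.4942 -0.1256  0.085 ] 0.011564292195750543 normal ang -0.6131376357100397 2.528455017879754
chord [ 0.4993 -0.1174  0.124 ] [ 0.495  -0.1261  0.124 ] 0.00973285009836997 normal ang -0.4658376014588834 2.67575505213091
[[ 0.48296607 -0.11616574]
 [ 0.52251259 -0.12997663]] [ 0.50273933 -0.12307118] 0.0418887572912375
[ 0.50295241 -0.12132083]
yaw -0.33597652220288426 -0.3360003845887638
[[294.19998 230.4    ]
 [321.9     147.30002]
 [408.30002 176.1    ]
 [380.6     259.19998]]
[[ 0.4295  0.0225]
 [ 0.6479 -0.0478]
 [ 0.575  -0.271 ]
 [ 0.3603 -0.1984]] [ 0.50317446 -0.12367111]
[(np.float64(-0.312), np.float64(0.229)), (np.float64(-1.886), np.float64(0.235)), (np.float64(2.815), np.float64(0.227)), (np.float64(1.267), np.float64(0.231))]
```

Bolt holes, casing corners and boss agree on a casing yaw of about -0.335 and an axis of about (0.502, -0.1235). The flat's normal is at about +2.58, so I'll turn it by -2.91 in two bites.

>>> arm_command --commands '[[[0,-1,-7],-0.1,-1],[[0,-2,-7],-0.12,-1],[[0,0,-14],0,-1],[[0,0,-13],0,-1],[[0,0,-13],0,-1],[[0,0,0],0,-1],[[0,0,0],0,0.4],[[0,0,0],0,0.4],[[0,0,0],0,0.4],[[0,0,0],0,1],[[0,0,0],0,1],[[0,0,0],0,1],[[0,0,0],0,1]]' --newtons 30

```text
clock: 4.1
position: [0.5022, -0.1236, 0.0893]
tool_rot: [3.142, -0.0, 1.015]
force: [0.2, -0.4, -0.4]
grip_width: -0.0001
finger_force: 0.0
```

```bash
python3 -c "
from h import *
print({k:np.round(v,4) for k,v in bot.observe().items()})"
```

```text
{'clock': np.float64(4.1), 'qpos': array([-0.2437,  0.5584,  0.5086,  1.9941, -0.4165,  0.6915, -0.0296]), 'qd': array([ 0.0021,  0.0007, -0.0008,  0.0001, -0.0001, -0.0017, -0.0012]), 'joint_efforts': array([-8.80000e-03, -7.66850e+01,  1.27952e+01, -2.53324e+01,
        1.50000e-02,  3.50000e-03, -7.00000e-04]), 'position': array([ 0.5022, -0.1236,  0.0893]), 'tool_rot': array([ 3.1416, -0.    ,  1.0148]), 'force': array([ 0.2281, -0.4271, -0.3541]), 'moment': array([-0.0037, -0.0442, -0.0023]), 'finger_force': np.float64(0.0), 'grip_width': np.float64(-0.0001)}
```

The fingers closed fully, so they missed the spindle. I'll look before moving.

Run:
```python
from h import *
w=snap('wrist','w3');s=snap('side','s3');
def c(g,u,v,a,b): return cv2.resize(g['image'][v-b:v+b,u-a:u+a],(400,400),interpolation=cv2.INTER_CUBIC)
print(proj(w,[.502,-.1236,.125]),proj(s,[.502,-.1236,.125]),proj(s,[.502,-.1236,.09]))
cv2.imwrite('pics/v3.png',np.hstack([c(w,256,272,110,110),c(s,300,280,60,60)])[:,:,::-1])
```

```text
[258.41392272 246.60098608] [296.63824755 274.6803385 ] [295.13679312 289.26083556]
```

View pics/v3.png

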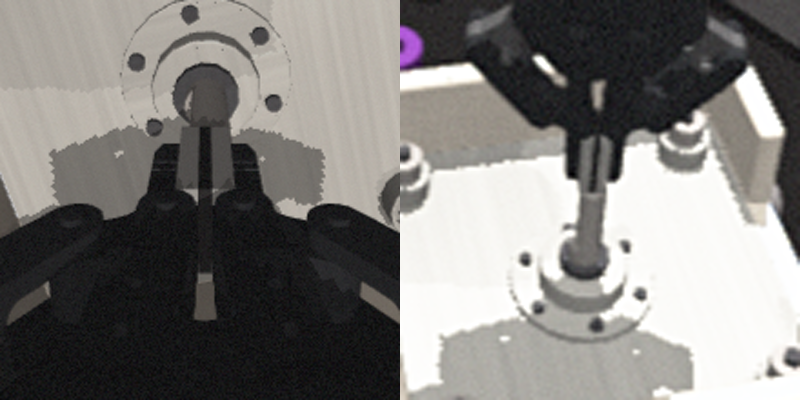

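Run:
```python
from h import *
w=load('w3');s=load('s3');s0=load('side0');t=load('top0')
R=np.array(w['R']);print('cam',(-R.T@w['t']).round(4))
for z in (.0893,.105,.125,.16): print(z,'wrist crop',((proj(w,[.5022,-.1236,z])-[146,162])*400/220).round(),'side crop',((proj(s,[.5022,-.1236,z])-[240,220])*400/120).round())
# direct: lower edge of shaft boss
# profile of side0 spindle: rows at col band
g=s0['image'].astype(int).sum(2)//3
for v in range(268,304,2): print(v,g[v,284:312])
```

```text
cam [ 0.5409 -0.0606  0.2698]
0.0893 wrist crop [205. 108.] side crop [184. 232.]
0.105 wrist crop [205. 126.] side crop [186. 210.]
0.125 wrist crop [205. 153.] side crop [189. 182.]
0.16 wrist crop [205. 222.] side crop [194. 131.]
268 [237 241 238 236 235 235 236 234 236 238 239 239 238 237 234 235 233 236
 236 232 234 234 235 236 236 236 238 236]
270 [236 234 236 235 234 232 234 235 235 238 239 239 240 238 236 236 236 235
 237 234 234 234 232 234 235 235 236 236]
272 [236 236 233 236 235 234 234 236 237 241 241 223 205 222 218 226 235 235
 236 235 234 234 235 235 235 235 236 237]
274 [236 236 235 237 235 234 235 236 237 227 165 132 155 185 218 227 219 210
 225 235 237 234 234 236 233 235 235 237]
276 [237 237 236 236 238 236 235 237 236 197 178 212 223 227 231 224 217 189
 221 236 239 234 234 235 233 234 236 236]
278 [231 236 238 237 238 238 238 237 241 191 156 218 243 246 245 238 199 143
 206 239 239 237 236 234 235 236 234 237]
280 [235 234 237 239 237 239 239 239 245 180  87  93 108 112 110 103  86 117
 216 241 237 235 237 235 237 234 232 237]
282 [234 231 234 238 238 236 241 
[... 575 characters left out ...]
227 231 199 141 128 124 104  92  89  91  97  95  89  80 142 230
 245 241 237 209 144 123 149 224 240 236]
294 [238 232 230 201 127  86  89  93 106  97  91  93  95  95  91  78  86 110
 172 234 244 239 170  85  81 205 244 238]
296 [237 234 234 171  91  88  76  74  86  91  91  91  95  90  88  93  93  96
 151 232 244 244 238 236 237 240 242 239]
298 [239 241 246 178  78  93  98  90  79  91  90  96  91  89  87  92 101  93
 112 215 241 240 241 235 234 241 238 238]
300 [243 241 244 205 100  42  55  64  63  63  67  63  66  63  61  88  82  91
 209 245 241 241 243 230 230 238 235 236]
302 [238 244 244 245 214 140  91  46  39  43  50  40  40  37  41  42  86 155
 231 243 241 243 234 188 218 242 242 240]
```

Run:
```python
from h import *
w=load('w3');s=load('s3')
def c(g,u0,v0,u1,v1): 
    i=np.clip((g['image'][v0:v1,u0:u1].astype(float)/255)**.5*255,0,255).astype(np.uint8); return cv2.resize(i,(400,600),interpolation=cv2.INTER_NEAREST)
cv2.imwrite('pics/v4.png',np.hstack([c(w,226,200,292,299),c(s,274,248,314,308)])[:,:,::-1])
```

```text
(no output)
```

View pics/v4.png

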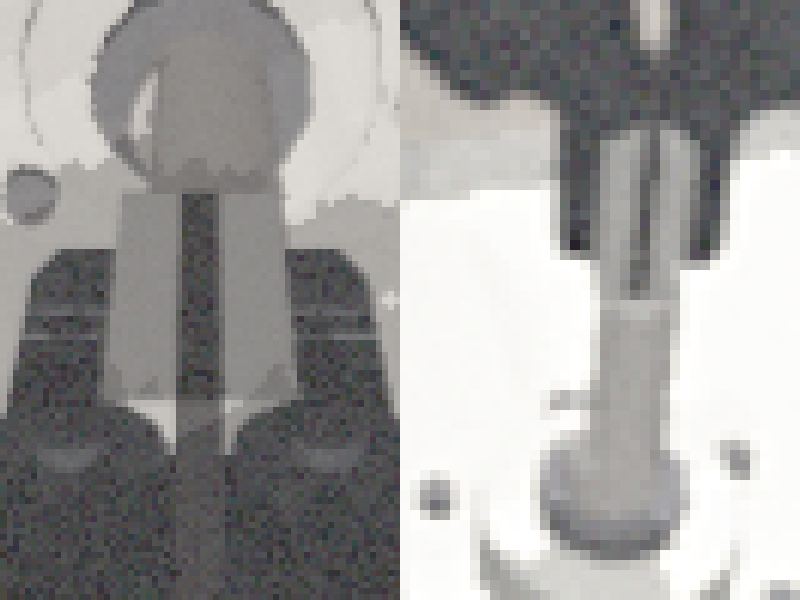

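The zoom shows the shut fingertips hiding the spindle's end face in both views. The real tips are at about z 0.13, just above the spindle, although the reported TCP z is 0.089. I'll check that offset by triangulation, including at the start pose.

Run:
```python
from h import *
w=load('w3');s=load('s3')
def tri(a,pa,b,pb):
    c1,d1=ray(a,*pa);c2,d2=ray(b,*pb);k=np.linalg.lstsq(np.stack([d1,-d2],1),c2-c1,rcond=None)[0]
    return (c1+k[0]*d1+c2+k[1]*d2)/2, np.linalg.norm(c1+k[0]*d1-c2-k[1]*d2)
# lower end of black pad seam: wrist far end of bottom ; side near end of bottom - both are the -y end
print(tri(w,(226+197/6.06,200+190/6.06),s,(274+636/10.,248+299/10.)))
s0=load('side0')
for z in(.193,.206,.233,.25): print(z,proj(s0,[.224,.583,z]).round(1))
m=s0['image'][40:120,:60].max(2)
for v in range(50,110,3): print(v,m[v-40,0:50:3])
w1=load('w1'); R=np.array(w1['R']);c=-R.T@w1['t']
```

```text
(array([ 0.53047939, -0.13873756,  0.12319904]), np.float64(0.06517711611093514))
0.193 [37.  97.3]
0.206 [35.4 92.2]
0.233 [32.1 81.4]
0.25 [29.9 74.3]
50 [65 42 10 44 37 15 16 29 35 26 24 26 21 68 63 66 65]
53 [67 62 21 29 28 25 14 21 31 49 18 24 75 69 67 66 65]
56 [63 67 21 28 15 33 13 27 28 12 24 27 30 70 69 69 67]
59 [67 70 44 18 27 15 19 26 12 57 17 22 19 72 65 70 75]
62 [71 68 58 17 31 18 27 39 22 68 26 28 35 62 67 67 65]
65 [63 66 67 31 33 31 22 24 27 68 32 23 20 44 69 61 65]
68 [69 65 62 27 28 30 11 27 25 72 54 18 23 31 63 72 65]
71 [64 72 68 68 67 59 27 29 85 59 64 68 69 73 63 65 68]
74 [66 66 70 63 69 68 10 29 49 69 68 67 65 65 66 66 69]
77 [66 65 66 62 71 67 40 19 17 87 66 67 72 66 64 67 70]
80 [62 68 70 69 69 66 63 26 27 88 66 72 67 67 71 67 67]
83 [64 66 71 65 67 71 75 22 27 79 73 68 72 67 69 63 68]
86 [69 66 68 72 65 64 70 72 67 67 70 64 67 67 67 71 67]
89 [68 64 67 67 66 66 65 65 73 72 66 68 69 65 66 66 68]
92 [69 66 68 71 69 65 67 68 67 66 68 67 67 74 67 68 68]
95 [71 63 71 65 65 70 65 71 70 65 70 67 70 71 68 70 66]
98 [63 68 71 65 68 66 69 70 67 70 70 65 67 67 68 65 70]
101 [66 68 72 70 64 70 67 67 66 66 70 67 67 66 68 68 67]
104 [68 64 71 66 69 69 70 67 65 68 74 72 68 71 68 72 72]
107 [71 66 66 70 65 67 68 63 69 68 63 68 70 65 67 72 63]
```

Run:
```python
from h import *
w=load('w3');s=load('s3')
def tri(a,pa,b,pb):
    c1,d1=ray(a,*pa);c2,d2=ray(b,*pb);k=np.linalg.lstsq(np.stack([d1,-d2],1),c2-c1,rcond=None)[0]
    return (c1+k[0]*d1+c2+k[1]*d2)/2, np.linalg.norm(c1+k[0]*d1-c2-k[1]*d2)
p,e=tri(w,(226+197/6.06-.5,200+190/6.06-.5),s,(274+236/10.-.5,248+299/10.-.5));print(p.round(4),e)
y=1.0148;ax=np.array([np.cos(y),np.sin(y)]) # tool x direction
d=p[:2]-[.5022,-.1236];print('along toolx',d@ax,'along tooly',d@[ax[1],-ax[0]])
```

```text
[ 0.5048 -0.1203  0.114 ] 0.001826416023214274
along toolx 0.004160387030812479 along tooly 0.0005167301611327664
```

A light touch on the spindle end with the shut fingers will calibrate the tip height.

>>> arm_command --commands '[[[0,0,-1],0,1],[[0,0,-1],0,1],[[0,0,-1],0,1]]'

```text
clock: 4.5
position: [0.5024, -0.1237, 0.0868]
tool_rot: [3.141, -0.001, 1.015]
force: [-7.7, 3.1, 35.0]
grip_width: 0.0004
finger_force: 17.5
```

>>> arm_command --commands '[[[0,0,-1],0,1],[[0,0,-1],0,1]]'

```text
clock: 4.7
position: [0.5028, -0.1238, 0.0864]
tool_rot: [3.141, -0.002, 1.014]
force: [-18.4, 7.0, 77.1]
grip_width: -0.0002
finger_force: 38.6
```

>>> arm_command --commands '[[[0,0,-1],0,1],[[0,0,-1],0,1]]'

```text
clock: 4.9
position: [0.5032, -0.1239, 0.0861]
tool_rot: [3.14, -0.004, 1.014]
force: [-29.8, 11.8, 119.9]
grip_width: -0.0001
finger_force: 60.0
```

Contact is at reported z ≈ 0.0875. I must back off at once, because the force built up to the limit.

>>> arm_command --commands '[[[0,0,12],0,1],[[0,0,12],0,-0.3],[[0,0,6],0,-0.3],[[0,0,0],0,-0.3]]'

```text
clock: 5.3
position: [0.5026, -0.1235, 0.1128]
tool_rot: [3.141, -0.0, 1.015]
force: [-0.1, 0.3, 0.9]
grip_width: 0.0434
finger_force: 0.0
```

Tip height is therefore reported z + 0.0375. I'll descend around the spindle with the fingers 43 mm open.

>>> arm_command --commands '[[[0,0,-13],0,-0.3],[[0,0,-12],0,-0.3],[[0,0,-12],0,-0.3],[[0,0,-12],0,-0.3],[[0,0,-12],0,-0.3],[[0,0,0],0,-0.3]]'

```text
clock: 5.9
position: [0.5012, -0.1236, 0.0495]
tool_rot: [-3.139, 0.001, 1.014]
force: [-0.2, 0.3, 0.1]
grip_width: 0.0559
finger_force: 0.0
```

>>> arm_command --commands '[[[1,0,3],0,0.4],[[0,0,0],0,1],[[0,0,0],0,1],[[0,0,0],0,1],[[0,0,0],0,1],[[0,0,0],0,1]]' --newtons 30

```text
clock: 6.5
position: [0.5041, -0.1239, 0.055]
tool_rot: [3.14, -0.001, 1.015]
force: [2.9, -2.5, 6.2]
grip_width: 0.012
finger_force: 30.8
```

Gripped on the flat: the 12 mm opening matches 13 mm across the flat rather than 16. First bite of the turn.

>>> arm_command --commands '[[[0,0,0],-0.135,1],[[0,0,0],-0.135,1],[[0,0,0],-0.135,1],[[0,0,0],-0.135,1],[[0,0,0],-0.135,1],[[0,0,0],-0.135,1],[[0,0,0],-0.135,1],[[0,0,0],-0.135,1],[[0,0,0],-0.135,1],[[0,0,0],-0.135,1],[[0,0,0],0,1],[[0,0,0],0,1]]'

```text
clock: 7.7
position: [0.5036, -0.1276, 0.055]
tool_rot: [3.137, -0.004, -0.338]
force: [1.3, -23.1, -0.6]
grip_width: 0.0121
finger_force: 29.4
```

The spindle pulls the tool towards -y, so its axis is at about (0.504, -0.128). I'll re-centre, release, make a half-turn back and regrip.

>>> arm_command --commands '[[[0,-4,0],0,1],[[0,0,0],0,-0.3],[[0,0,0],0,-0.3],[[0,0,0],0,-0.3]]'

```text
clock: 8.1
position: [0.5031, -0.1273, 0.0542]
tool_rot: [-3.141, 0.0, -0.335]
force: [-0.3, 0.8, 0.2]
grip_width: 0.0549
finger_force: 0.0
```

>>> arm_command --commands '[[[0,0,0],0.149,-0.3],[[0,0,0],0.149,-0.3],[[0,0,0],0.149,-0.3],[[0,0,0],0.149,-0.3],[[0,0,0],0.149,-0.3],[[0,0,0],0.149,-0.3],[[0,0,0],0.149,-0.3],[[0,0,0],0.149,-0.3],[[0,0,0],0.149,-0.3],[[0,0,0],0.149,-0.3],[[0,0,0],0.149,-0.3],[[0,0,0],0.149,-0.3],[[0,0,0],0.149,-0.3],[[0,0,0],0.149,-0.3],[[0,0,0],0.149,-0.3],[[0,0,0],0.149,-0.3],[[0,0,0],0.149,-0.3],[[0,0,0],0.149,-0.3],[[0,0,0],0.149,-0.3],[[0,0,0],0.149,-0.3]]'

```text
clock: 10.1
position: [0.503, -0.1276, 0.0542]
tool_rot: [-3.141, -0.0, 2.651]
force: [0.0, -0.6, -0.4]
grip_width: 0.0554
finger_force: 0.0
```

>>> arm_command --commands '[[[0,0,0],0.149,-0.3],[[0,0,0],0.012,-0.3],[[0,0,0],0,-0.3]]'

```text
clock: 10.4
position: [0.503, -0.1277, 0.0542]
tool_rot: [3.142, -0.0, 2.802]
force: [0.5, -0.8, -0.5]
grip_width: 0.0554
finger_force: 0.0
```

>>> arm_command --commands '[[[0,0,0],0,0.4],[[0,0,0],0,1],[[0,0,0],0,1],[[0,0,0],0,1],[[0,0,0],0,1],[[0,0,0],0,1]]'

```text
clock: 11.0
position: [0.5032, -0.1275, 0.0543]
tool_rot: [3.142, -0.0, 2.806]
force: [-1.0, 1.9, 2.6]
grip_width: 0.0122
finger_force: 29.4
```

>>> arm_command --commands '[[[0,0,0],-0.142,1],[[0,0,0],-0.142,1],[[0,0,0],-0.142,1],[[0,0,0],-0.142,1],[[0,0,0],-0.142,1],[[0,0,0],-0.142,1],[[0,0,0],-0.142,1],[[0,0,0],-0.142,1],[[0,0,0],-0.142,1],[[0,0,0],-0.142,1],[[0,0,0],-0.142,1],[[0,0,0],-0.004,1],[[0,0,0],0,1],[[0,0,0],0,1]]'

```text
clock: 12.4
position: [0.4994, -0.127, 0.0542]
tool_rot: [-3.135, -0.0, 1.239]
force: [-25.4, 4.8, 27.4]
grip_width: 0.0124
finger_force: 31.2
```

Run:
```python
from h import *
g=snap('wrist','w5'); o=bot.observe(); print(o['clock'],o['position'],o['tool_rot'],o['force'],o['moment'],o['grip_width'],o['qpos'][6])
for n,X in dict(ax=[.5035,-.128,.125],op=[.5035+.108*np.cos(-.335),-.128+.108*np.sin(-.335),.105]).items(): print(n,proj(g,X))
```

```text
12.45 [ 0.49943386 -0.12700511  0.05421487] [-3.13481280e+00 -6.66700826e-05  1.23900539e+00] [-25.16721819   5.18639839  27.59131357] [1.04486372 5.08312117 0.02774377] 0.01226427527872854 0.1793398263832974
ax [267.07518873 283.76033494]
op [486.50875186 261.43188026]
```

The turn followed, with the flat still clamped at 12.3 mm. Combining the three grips puts the axis at about (0.5025, -0.1228), which agrees with vision. I'll release, rise and check the flat.

>>> arm_command --commands '[[[0,0,0],0,-0.3],[[0,0,0],0,-0.3],[[0,0,0],0,-0.3],[[0,0,20],0,-1],[[0,0,20],0,-1],[[0,0,20],0,-1],[[0,0,20],0,-1],[[0,0,10],0,-1],[[0,0,0],0,-1]]'

```text
clock: 13.35
position: [0.5039, -0.1276, 0.1451]
tool_rot: [3.14, -0.001, 1.24]
force: [0.3, 0.1, 0.4]
grip_width: 0.0855
finger_force: 0.0
```

Run:
```python
from h import *
g=snap('wrist','w6');s=snap('side','s6'); o=bot.observe(); print(o['clock'],o['position'],o['tool_rot'],o['force'])
u,v=proj(g,[.5025,-.1228,.125]);print(u,v);u=int(u);v=int(v)-10;print(u,v)
cv2.imwrite('pics/w6c.png',np.hstack([cv2.resize(g['image'][v-40:v+40,u-40:u+40],(400,400),interpolation=cv2.INTER_CUBIC),cv2.resize(s['image'][256:306,272:322],(400,400),interpolation=cv2.INTER_CUBIC)])[:,:,::-1])
```

```text
13.45 [ 0.50301335 -0.12738271  0.14367535] [-3.14116640e+00 -5.68682621e-06  1.24003449e+00] [ 0.65919078  0.66758528 -0.49501669]
254.23908038683155 205.37896932487735
254 195
```

View pics/w6c.png

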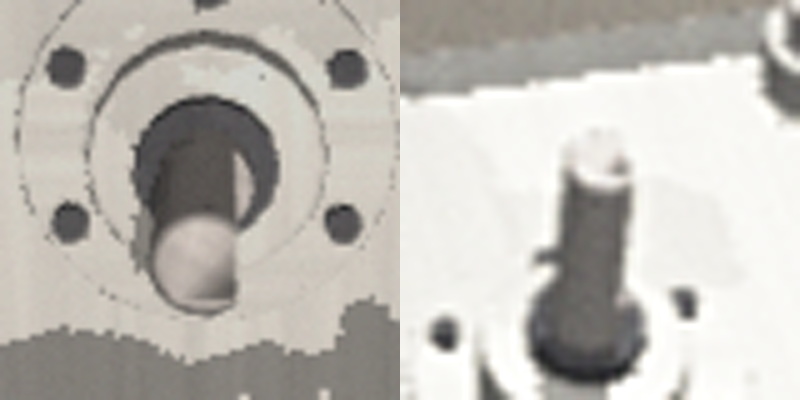

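The flat's chord in the wrist crop is vertical at x≈238. It faces image-right, squarely towards the opening and in line with the bolt rows. Now I'll refine collar B from the top and side pictures.

Run:
```python
from h import *
g=load('top0'); 
for n,(u,v) in dict(A=(240,178),B=(197,203),C=(239,225)).items():
    m=(g['image'][v-18:v+18,u-18:u+18].min(2)>100).astype(np.uint8)
    k,l,st,ce=cv2.connectedComponentsWithStats(m)
    i=l[18-8:18+9,18-8:18+9]; i=np.bincount(i[i>0]).argmax()
    mm=(l==i).astype(np.uint8); cs,_=cv2.findContours(mm,cv2.RETR_EXTERNAL,2); c=max(cs,key=cv2.contourArea)
    o=cv2.morphologyEx(cv2.drawContours(np.zeros_like(mm),[c],-1,1,-1),cv2.MORPH_OPEN,cv2.getStructuringElement(cv2.MORPH_ELLIPSE,(11,11)))
    M=cv2.moments(o,True); cx,cy=M['m10']/M['m00'],M['m01']/M['m00']
    P=onz(g,u-18+cx,v-18+cy,.02)
    ys,xs=np.nonzero((cv2.drawContours(np.zeros_like(mm),[c],-1,1,-1)) & (1-o)); r=np.hypot(xs-cx,ys-cy); q=r>13
    S=onz(g,u-18+xs[q].mean(),v-18+ys[q].mean(),.012) if q.any() else None
    hole=((1-mm)&o).sum()
    print(n,P.round(4),'diam',2*np.sqrt(o.sum()/np.pi)*1.64,'hole px',hole,'screw',S, np.arctan2(*(S-P)[1::-1]) if S is not None else '', np.hypot(*(S-P)[:2]) if S is not None else '')
```

```text
A [0.5759 0.1739 0.02  ] diam 23.113260099022643 hole px 10 screw None  
B [0.4982 0.2953 0.02  ] diam 22.815011989630715 hole px 22 screw None  
C [0.4396 0.1734 0.02  ] diam 23.407708403924357 hole px 39 screw None
```

>>> arm_command --commands '[[[0,0,5],0.1,-1],[[0,15,5],0.1,-1],[[0,25,5],0.1,-1],[[0,25,0],0.1,-1],[[0,25,0],0.1,-1],[[0,25,0],0.1,-1],[[0,25,0],0.1,-1],[[0,25,0],0.1,-1],[[0,25,0],0.1,-1],[[0,25,0],0.1,-1],[[0,25,0],0.1,-1],[[0,25,0],0.1,-1],[[0,25,0],0.1,-1],[[0,25,0],0.06,-1],[[0,25,0],0,-1],[[0,25,0],0,-1],[[0,25,0],0,-1],[[0,15,0],0,-1],[[0,10,0],0,-1],[[0,0,0],0,-1]]'

```text
clock: 15.45
position: [0.5029, 0.2882, 0.1588]
tool_rot: [-3.141, -0.0, 2.601]
force: [0.4, -0.8, 0.2]
grip_width: 0.0854
finger_force: 0.0
```

Run:
```python
from h import *
g=snap('wrist','w7'); print(bot.observe()['position'])
print(proj(g,[.4982,.2953,.02]))
```

```text
[0.50310641 0.28699674 0.1589504 ]
[260.9032541  166.00782488]
```

View pics/w7.png

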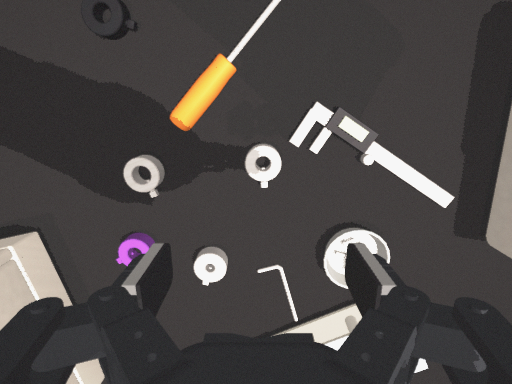

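The wrist view shows collar B at (263,162) with its mid-size bore and its screw at (265,184). Collar A, with the small bore, is at (211,266), and collar C, with the large bore, is in shadow at (144,174). The caliper jaw at (310,130) is about 40 mm from B. Computing B's pose.

```bash
cat > col.py <<'E'
from h import *
def collar(g,u,v,z,th,s=40,k=17):
    u,v=int(u),int(v); m=(g['image'][v-s:v+s,u-s:u+s].min(2)>th).astype(np.uint8)
    n,l,st,ce=cv2.connectedComponentsWithStats(m); d=[(abs(ce[i]-s).sum()) if st[i,4]>150 else 1e9 for i in range(1,n)]; i=1+int(np.argmin(d))
    f=np.zeros_like(m); c=cv2.findContours((l==i).astype(np.uint8),cv2.RETR_EXTERNAL,2)[0]; cv2.drawContours(f,c,-1,1,-1)
    o=cv2.morphologyEx(f,cv2.MORPH_OPEN,cv2.getStructuringElement(cv2.MORPH_ELLIPSE,(k,k)))
    hull=max(cv2.findContours(o,0,2)[0],key=cv2.contourArea); (x,y),r=cv2.minEnclosingCircle(hull)
    # bore: dark hole inside ring
    h=(f & (1-m)); n2,l2,s2,c2=cv2.connectedComponentsWithStats(h); hb=1+int(np.argmax(s2[1:,4])) if n2>1 else None
    rest=f&(1-o); n3,l3,s3,c3=cv2.connectedComponentsWithStats(rest); j=1+int(np.argmax(s3[1:,4]))
    off=np.array([u-s,v-s])
    P=onz(g,*(off+[x,y]),z); S=onz(g,*(off+c3[j]),z-.010)
    print('circle px',off+[x,y],r,'bore px',off+c2[hb] if hb else None,s2[hb,4] if hb else None,'screw px',off+c3[j],s3[j])
    print('C',P.round(4),'bore C',onz(g,*(off+c2[hb]),z).round(4) if hb else None,'S',S.round(4),'ang',np.arctan2(*(S-P)[1::-1]),np.hypot(*(S-P)[:2]))
E
python3 - <<'E'
from col import *
g=load('w7'); collar(g,263,164,.018,110)
E
```

```text
circle px [262.92183685 162.47518539] 18.85434341430664 bore px [262.544 161.88 ] 125 screw px [264.02222222 184.31111111] [37 57  8  7 45]
C [0.4963 0.299  0.018 ] bore C [0.4955 0.299  0.018 ] S [0.5208 0.2862 0.008 ] ang -0.48429609235373894 0.027683993932670636
```

>>> arm_command --commands '[[[-3,5,-20],0.03,-1],[[-3,5,-25],0.03,-1],[[0,0,-25],0,-1],[[0,0,-20],0,-1],[[0,0,0],0,-1],[[0,0,0],0,-1]]'

```text
clock: 16.1
position: [0.4976, 0.2965, 0.0698]
tool_rot: [-3.141, 0.0, 2.659]
force: [0.5, 0.2, 0.3]
grip_width: 0.0855
finger_force: 0.0
```

Run:
```python
from col import *
g=snap('wrist','w8'); o=bot.observe(); print(o['clock'],o['position'],o['tool_rot'])
u,v=proj(g,[.4965,.2975,.02]);print(u,v)
collar(g,u,v,.0195,110,55,25)
```

```text
16.15 [0.4978541  0.29698124 0.07033656] [3.14085776e+00 6.61948247e-04 2.65879062e+00]
257.76674641884716 195.56770865052857
circle px [259.1995697  192.86909866] 25.23830223083496 bore px [259.8        192.39047619] 210 screw px [259.24285714 221.65714286] [53 78 10  8 70]
C [0.4951 0.2995 0.0195] bore C [0.495  0.3002 0.0195] S [0.5212 0.286  0.0095] ang -0.4793911862021383 0.02942819363056467
```

Run:
```python
from col import *
g=load('w8');v0,u0=150,215
im=g['image'].min(2)
print('col 259:',im[158:232:2,259]); print('row 192:',im[192,226:294:2])
a=np.linspace(0,2*np.pi,90)
for C in ([.495,.2997],[.4965,.2978],[.498,.2955]):
    for z,r in((.02,.02),(.0,.02),(.02,.0085)):
        q=np.array([proj(g,[C[0]+r*np.cos(t),C[1]+r*np.sin(t),z]) for t in a]); print(C,z,r,q.min(0).round(1),q.max(0).round(1))
    q=[proj(g,[C[0]+r*np.cos(-.48),C[1]+r*np.sin(-.48),.01]).round(1) for r in (.02,.029)];print('screw',q)
```

```text
col 259: [ 58  41  42  38  52 116 117 161 170 173 175 198 198 185  42  43  42  55
  48  44  81 244 148 130 234 246 246 246 246 246 230 247 246 244  59  58
  60]
row 192: [ 39  43  41  43  69 183 197 196 198 197 197 182  95  50  55  40  48  42
  41  42  37  82 179 196 197 195 195 195 177  60  57  59  56  54]
[0.495, 0.2997] 0.02 0.02 [234.7 168.7] [283.9 215.8]
[0.495, 0.2997] 0.0 0.02 [236.5 163.8] [282.  207.7]
[0.495, 0.2997] 0.02 0.0085 [248.9 182.7] [269.7 202.7]
screw [array([259.3, 211.6]), array([259.3, 221.2])]
[0.4965, 0.2978] 0.02 0.02 [233.6 171.5] [282.6 218.2]
[0.4965, 0.2978] 0.0 0.02 [235.4 166.3] [280.8 210. ]
[0.4965, 0.2978] 0.02 0.0085 [247.7 185.4] [268.5 205.2]
screw [array([258.2, 213.9]), array([258.2, 223.6])]
[0.498, 0.2955] 0.02 0.02 [232.  174.4] [280.9 220.9]
[0.498, 0.2955] 0.0 0.02 [234.  169.1] [279.2 212.5]
[0.498, 0.2955] 0.02 0.0085 [246.1 188.2] [266.8 208. ]
screw [array([256.6, 216.5]), array([256.7, 226.1])]
```

The edges fit a centre of about (0.4965, 0.2978), with the screw at about -0.48. The tool yaw of 2.66 already suits. I'll descend with the fingers about 57 mm open.

>>> arm_command --commands '[[[-1,1,0],0,-0.35],[[0,0,-15],0,-0.35],[[0,0,-20],0,-0.35],[[0,0,-20],0,-0.35],[[0,0,-20],0,-0.35],[[0,0,-12],0,-0.35],[[0,0,-6],0,-0.35],[[0,0,0],0,-0.35]]'

```text
clock: 16.95
position: [0.496, 0.2982, -0.0241]
tool_rot: [-3.141, -0.0, 2.66]
force: [0.0, 0.2, -0.2]
grip_width: 0.0579
finger_force: 0.0
```

>>> arm_command --commands '[[[0,0,-4],0,-0.35],[[0,0,-3],0,-0.35],[[0,0,-2],0,-0.35],[[0,0,0],0,-0.35]]'

```text
clock: 17.35
position: [0.4961, 0.2984, -0.0327]
tool_rot: [3.142, -0.0, 2.66]
force: [-0.0, -0.8, -0.1]
grip_width: 0.0576
finger_force: 0.0
```

>>> arm_command --commands '[[[0,0,0],0,-0.1],[[0,0,0],0,0.05],[[0,0,0],0,0.2],[[0,0,0],0,1],[[0,0,0],0,1]]' --newtons 30

```text
clock: 17.85
position: [0.4962, 0.2984, -0.0324]
tool_rot: [3.142, 0.0, 2.66]
force: [-0.8, -1.2, 5.5]
grip_width: 0.0389
finger_force: 29.7
```

Gripped at 39 mm. I'll raise the grip force, lift, and carry the collar over the spindle.

>>> arm_command --commands '[[[0,0,0],0,1],[[0,0,0],0,1],[[0,0,10],0,1],[[0,0,20],0,1],[[0,0,30],0,1],[[0,0,30],0,1],[[0,0,30],0,1],[[0,0,30],0,1],[[0,0,20],0,1],[[0,0,0],0,1]]' --newtons 60

```text
clock: 18.85
position: [0.4974, 0.2991, 0.1405]
tool_rot: [3.137, 0.002, 2.66]
force: [-0.1, -0.4, -0.9]
grip_width: 0.038
finger_force: 60.9
```

>>> arm_command --commands '[[[0,-15,0],0,1],[[0,-25,0],0,1],[[0,-25,0],0.02,1],[[0,-25,0],0.02,1],[[0,-25,0],0.02,1],[[0,-25,0],0.02,1],[[0,-25,0],0.02,1],[[0,-25,0],0.02,1],[[0,-25,0],0.02,1],[[0,-25,0],0.007,1],[[1,-25,0],0,1],[[1,-25,0],0,1],[[1,-25,0],0,1],[[1,-25,0],0,1],[[1,-25,0],0,1],[[1,-25,0],0,1],[[0,-20,0],0,1],[[0,-11,0],0,1],[[0,0,0],0,1],[[0,0,0],0,1]]'

```text
clock: 20.85
position: [0.5018, -0.1219, 0.1369]
tool_rot: [3.141, -0.001, 2.807]
force: [-0.1, 0.4, -0.8]
grip_width: 0.0377
finger_force: 60.9
```

Run:
```python
from h import *
g=snap('wrist','w9'); s=snap('side','s9');o=bot.observe(); print(o['clock'],o['position'],o['tool_rot'],o['force'],o['moment'],o['grip_width'])
p=o['position'];zb=p[2]+.0325
u,v=proj(g,[p[0],p[1],zb+.02]);print('exp top ctr',u,v); us,vs=proj(s,[p[0],p[1],zb+.01]);print('side',us,vs,'spindle top',proj(s,[.5025,-.1228,.125]))
u,v,us,vs=map(int,(u,v,us,vs))
cv2.imwrite('pics/h.png',np.hstack([cv2.resize(g['image'][v-45:v+45,u-45:u+45],(400,400),interpolation=cv2.INTER_CUBIC),cv2.resize(s['image'][vs-25:vs+55,us-40:us+40],(400,400),interpolation=cv2.INTER_CUBIC)])[:,:,::-1]); print(u-45,v-45,us-40,vs-25)
print(g['image'].min(2)[v-60:v+50:2,u])
```

```text
20.95 [ 0.5021155  -0.1214419   0.13713403] [ 3.14125370e+00 -3.89342712e-04  2.80806564e+00] [ 0.26361283  0.13379782 -0.58256809] [-0.0009236  -0.06008725  0.00992399] 0.03806290776418771
exp top ctr 257.77050608198743 261.4072418485209
side 298.4513520793788 249.15845151933138 spindle top [296.62737674 274.23156509]
212 216 258 224
[ 71  71  89 111 103  72  77  71  74  75  72  89 102 109 110 109 108 111
 109 108 109 110 138 212 208 207 210 209 200  74  74  76 101 101  73  74
  71  77 109 121 186 188 191 186 188 190 190 182 194 188 189 170  33  34
  35]
```

Run:
```python
from h import *
g=load('w9');p=np.array([.5021,-.1214,.1371]);y=2.808;zb=p[2]+.0325
ax=np.array([np.cos(y),np.sin(y)])
a=np.linspace(0,2*np.pi,180)
for d in(-.002,-.001,0,.001,.002):
  C=p[:2]-ax*d   # d>0: toward screw/camera
  f=lambda r,z:np.array([proj(g,[C[0]+r*np.cos(t),C[1]+r*np.sin(t),z]) for t in a])
  q=f(.02,zb+.02);b=f(.0085,zb+.02); s=proj(g,[*(C-ax*.029),zb+.01])
  print(d,'top v',q[:,1].min().round(1),q[:,1].max().round(1),'u',q[:,0].min().round(1),q[:,0].max().round(1),'bore v',b[:,1].min().round(1),b[:,1].max().round(1),b[:,0].mean().round(1),'screw end',s.round(1))
im=g['image'].min(2)
print(im[235:282,258]); print('row 268',im[268,215:300]);print('row 300',im[298:306,240:275:2])
```

```text
-0.002 top v 219.1 293.2 u 216.5 299.2 bore v 241.7 273.1 257.9 screw end [257.9 296.1]
-0.001 top v 221.1 294.9 u 216.6 299.1 bore v 243.6 274.9 257.9 screw end [257.9 297.6]
0 top v 223.1 296.6 u 216.6 299.0 bore v 245.5 276.6 257.9 screw end [257.9 299.2]
0.001 top v 225.1 298.2 u 216.7 298.9 bore v 247.4 278.4 257.9 screw end [257.9 300.8]
0.002 top v 227.1 299.9 u 216.8 298.9 bore v 249.2 280.2 257.9 screw end [257.9 302.3]
[108 107 109 110 108 110 107 110 109 112 136 210 210 211 210 205 206 209
 210 210 208 213 202 134  74  75  71  73  73  83 104 106 105 103  72  74
  74  73  70  76  78  90 102 111 131 186 186]
row 268 [ 13  14  24  15  31  69 109 110 109 108 109 109 105 107 108 106 107 108
 107 108 108 108 110 108 107 103  98  97  90  75  74  72  73  74  72  75
  72  74  75  76  76  79  92 103  98  85  83  73  71  72  71  72  72  72
  72  67  68  66  73  92  96  98 112 110 111 110 111 110 112 111 108 112
 108 109 111 109 110 110 109 111 108 106  54  17  14]
row 300 [[ 34  38  41  35  34  39 155 193 193 190 189 191 186 108  37  35  38  36]
 [ 36  30  35  40  37  35 156 192 195 190 189 188 190 106  33  32  40  34]
 [ 37  36  36  33  36  32 156 194 191 186 189 190 187 107  32  40  34  33]
 [ 36  35  38  34  35  39 157 193 189 186 189 188 191 104  38  32  36  36]
 [ 31  38  31  32  36  35 163 190 186 186 187 188 184  79  35  33  35  35]
 [ 35  35  37  34  36  34  89 171 170 169 166 165 153  38  37  31  33  39]
 [ 34  37  37  32  35  39  35  33  39  35  36  36  34  32  38  40  36  37]
 [ 34  37  36  28  30  38  35  32  37  39  37  36  35  36  38  37  37  34]]
```

View pics/h.png

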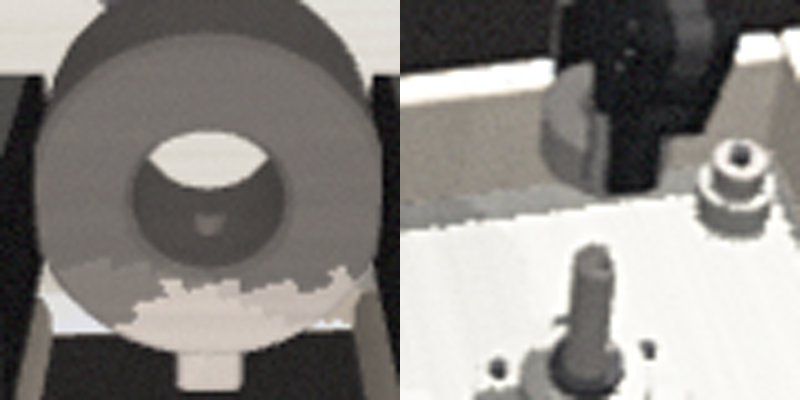

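The wrist half shows the collar centred on the tool axis to within 0.5 mm: top face v 223–295 and bore 245–276 px, as predicted. The screw is in line with tool x, and the collar hangs level above the spindle in the side half. Lowering to just above the spindle.

>>> arm_command --commands '[[[0.5,-1,-8],0,1],[[0,0,-12],0,1],[[0,0,-12],0,1],[[0,0,-6],0,1],[[0,0,-2],0,1],[[0,0,0],0,1],[[0,0,0],0,1]]'

```text
clock: 21.65
position: [0.5028, -0.1237, 0.0975]
tool_rot: [3.142, 0.0, 2.807]
force: [0.4, -0.1, -0.6]
grip_width: 0.0377
finger_force: 60.9
```

>>> arm_command --commands '[[[0,0,-1],0,1],[[0,0,0],0,1]]'

```text
clock: 21.85
position: [0.5028, -0.1236, 0.0965]
tool_rot: [3.142, 0.0, 2.807]
force: [-0.3, -0.2, -0.7]
grip_width: 0.038
finger_force: 60.9
```

>>> arm_command --commands '[[[-0.3,0.7,-1],0,1],[[0,0,-1],0,1],[[0,0,-1],0,1],[[0,0,0],0,1]]'

```text
clock: 22.25
position: [0.5023, -0.1229, 0.0932]
tool_rot: [-3.142, -0.0, 2.807]
force: [0.5, -0.3, -0.7]
grip_width: 0.038
finger_force: 60.9
```

>>> arm_command --commands '[[[0,0,-1],0,1],[[0,0,-0.5],0,1],[[0,0,0],0,1]]'

```text
clock: 22.55
position: [0.5026, -0.123, 0.0922]
tool_rot: [3.141, 0.001, 2.807]
force: [-1.5, 0.3, 7.7]
grip_width: 0.0379
finger_force: 61.8
```

>>> arm_command --commands '[[[0,0,-0.5],0,1],[[0,0,-0.5],0,1],[[0,0,0],0,1]]'

```text
clock: 22.85
position: [0.5029, -0.1231, 0.0917]
tool_rot: [3.141, 0.001, 2.806]
force: [-4.8, 1.5, 18.2]
grip_width: 0.0381
finger_force: 62.9
```

The collar has landed on the end face. Redoing the axis solve (my earlier one treated nearly orthogonal directions as exact) gives (0.5016, -0.1253). Lift, shift and retry.

>>> arm_command --commands '[[[0,0,3],0,1],[[-1.2,-2.2,0],0,1],[[0,0,0],0,1],[[0,0,0],0,1]]'

```text
clock: 23.25
position: [0.501, -0.1251, 0.0936]
tool_rot: [-3.142, -0.0, 2.807]
force: [-0.4, 0.5, -1.4]
grip_width: 0.0377
finger_force: 60.9
```

>>> arm_command --commands '[[[0.4,-0.1,-1],0,1],[[0,0,-1],0,1],[[0,0,-0.5],0,1],[[0,0,0],0,1]]'

```text
clock: 23.65
position: [0.5014, -0.1251, 0.0911]
tool_rot: [-3.142, -0.0, 2.807]
force: [-0.0, -0.1, -1.1]
grip_width: 0.0377
finger_force: 60.9
```

>>> arm_command --commands '[[[0,0,-1],0,1],[[0,0,-1],0,1],[[0,0,0],0,1]]'

```text
clock: 23.95
position: [0.5014, -0.1252, 0.0891]
tool_rot: [-3.142, -0.0, 2.807]
force: [-0.1, -0.2, -1.3]
grip_width: 0.038
finger_force: 60.8
```

The bore is over the spindle. I'll continue towards the point where the screw meets the flat.

>>> arm_command --commands '[[[0,0,-1.5],0,1],[[0,0,-1],0,1],[[0,0,-1],0,1],[[0,0,0],0,1]]'

```text
clock: 24.35
position: [0.5014, -0.1252, 0.0856]
tool_rot: [-3.142, -0.0, 2.807]
force: [-1.5, -0.5, -2.2]
grip_width: 0.0379
finger_force: 60.8
```

>>> arm_command --commands '[[[0,0,-1],0,1],[[0,0,0],0,1]]'

```text
clock: 24.55
position: [0.5014, -0.1252, 0.0847]
tool_rot: [-3.141, -0.0, 2.807]
force: [-3.0, -0.7, -1.0]
grip_width: 0.0379
finger_force: 60.9
```

>>> arm_command --commands '[[[-0.2,0,-1],0,1],[[0,0,-1],0,1],[[0,0,0],0,1]]'

```text
clock: 24.85
position: [0.5014, -0.1252, 0.0827]
tool_rot: [-3.142, -0.0, 2.807]
force: [-1.2, 0.8, -1.7]
grip_width: 0.0381
finger_force: 60.8
```

>>> arm_command --commands '[[[0,0,-1],0,1],[[0,0,-1],0,1],[[0,0,-1],0,1],[[0,0,0],0,1]]'

```text
clock: 25.25
position: [0.5013, -0.1252, 0.0796]
tool_rot: [-3.142, -0.0, 2.807]
force: [-1.8, 0.7, -1.7]
grip_width: 0.0377
finger_force: 60.8
```

>>> arm_command --commands '[[[0,0,-1],0,1],[[0,0,-1],0,1],[[0,0,0],0,1]]'

```text
clock: 25.55
position: [0.5013, -0.1252, 0.0777]
tool_rot: [-3.142, -0.0, 2.807]
force: [-0.3, -0.3, -2.1]
grip_width: 0.038
finger_force: 60.8
```

>>> arm_command --commands '[[[0,0,-1],0,1],[[0,0,-1],0,1],[[0,0,0],0,1]]'

```text
clock: 25.85
position: [0.5013, -0.1252, 0.0756]
tool_rot: [-3.142, -0.0, 2.807]
force: [-1.4, -0.3, -1.5]
grip_width: 0.0377
finger_force: 60.8
```

Flush height is reported 0.0725, on both the bench reference and the landing contact at 0.0925. Last 3 mm.

>>> arm_command --commands '[[[0,0,-1],0,1],[[0,0,-1],0,1],[[0,0,-1],0,1],[[0,0,0],0,1],[[0,0,0],0,1]]'

```text
clock: 26.35
position: [0.5014, -0.1252, 0.0727]
tool_rot: [-3.142, -0.0, 2.807]
force: [-0.6, 0.3, -2.0]
grip_width: 0.0377
finger_force: 60.8
```

Run:
```python
from col import *
g=snap('wrist','w10');o=bot.observe(); print(o['clock'],o['position'],o['tool_rot'],o['force'],o['grip_width'])
u,v=proj(g,[.5016,-.1253,.125]);print(u,v)
im=g['image'].min(2); u=int(u);v=int(v)
print(im[v-50:v+50:2,u]); print(im[v,u-50:u+50:2]); print(im[v+14,u-50:u+50:2])
```

```text
26.4 [ 0.50131873 -0.12516584  0.07274048] [-3.14155594e+00 -1.07500430e-04  2.80680562e+00] [-0.46431729  0.45682159 -1.73128429] 0.03782133099105993
256.599667563162 261.27158452666583
[ 64  63  62  64  64  64  73  86  92  93  94  94  95  94  94  96  95  73
  80  95  97  93  92  90  88  89  81  78  77  70  64  66  69  89 100 162
 165 166 159 163 165 164 152 167 165 163 159 175 174 175]
[65 55 22 19 22 24 13 88 93 89 91 93 92 94 91 91 91 80 54 75 92 89 76 82
 83 89 87 89 92 92 90 90 91 81 56 73 84 91 93 96 92 93 93 94 93 91 19 10
 17 11]
[ 87  28  27  16  24  15  23  17 133 105 107 103  96  96 105 105  94  92
  95  97 105  95  96  86  77  69  68  65  70  80  86  86  90  96  97  94
  92  95  92  93  95 106 102  95  89  18  12  22  23  18]
```

The spindle end fills the bore level with the ring. The collar is level, the screw's yaw is -0.335 towards the opening, and the grip is 60 N. Handing in.

```bash
python3 -c "
from h import *
print(ticket.job_done())"
```

```text
the job is handed in; nothing more can be done
None
```

I turned the spindle's flat to the service opening, then slid on the 16 mm collar and handed in at 26 s, holding it at 60 N: level, flush to about 0.2 mm, its screw on the flat and towards the opening. One risk is that an early fingertip touch on the spindle end read 119.9 N against the 120 N wrist limit.

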